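Charge the pigment jar mill with grinding cylinders

ROBOT

A 6-joint arm with a two-finger parallel gripper is mounted at the origin on the work surface; the furniture and walls round the work are solid. World frame = base frame: x ahead of the robot, y to its left, z up, the work surface at z = 0. Lengths are in m, angles in rad, forces in N, time in s.
With the tool pointing down it reaches from about 0.25 to 0.725 m from the base axis. Payload 4 kg.
Tool frame: the origin (TCP) lies midway between the tips of the shut fingers; the grasp point (between the pads) lies bot.pinch_z behind it (bot.pinch_z is the distance from the TCP to the grasp point, in m); z points along the fingers, y is the line along which they close (so a half turn about z gives the same grasp; the last joint's range is limited). The gripper opens to 85 mm and grips with 20 to 120 N. Pads are 22 mm wide; open, the fingers measure 114 mm over their backs; the gripper's body (76 mm by 85 mm) begins 54 mm behind the grasp point. The pads swing forward as they close: fully open they stand 13 mm farther back than shut.
Start: joints at [1.318, 0.241, 0.005, 1.335, 0, 1.571], TCP at [0.125, 0.484, 0.231] pointing down, gripper open.
Joint ranges: [-2.72, 2.72], [-1.05, 1.87], [-1.09, 1.28], [-1.99, 2.15], [-1.42, 1.44], [-3.14, 3.14]. Speed limits (rad/s): [2.79, 2.79, 3.14, 3.14, 3.14, 3.14].

INTERFACE

Orientations are given as a unit quaternion [x, y, z, w].
In Python, from workcell import bot gives the robot as it stands.
- The arm moves only by the shell command python3 jog.py 'ROWS'. ROWS is a JSON list of rows, 1 to 10 of them, each an object with the fields wx, wy, wz (a rotation vector in rad), sx, sy, sz (the shift in m), finger_gap (the finger opening in m); a field left out counts as zero (the opening has to be given); each row is the pose to reach, as a shift and turn from the pose commanded when the command began, along the tool's axes at that moment; what a row does not reach only later rows make up. A row lasts 1/8 s, in which the tool goes at most 0.0625 m and 0.188 rad, less where a joint would pass 70% of its speed; a pose out of reach is approached as far as the arm can. The fingers move at their own pace and stop on an object; the grip force is fixed at half the most. Time passes only in rows, so rows that do not move let the fingers close. It prints the time, the measured TCP pose, the force, the opening and the grip force at its end. Input that does not fit is refused with a message, and nothing moves.
- bot.get_obs(): the state, without advancing time (a new reading comes with each control period).
- bot.camera(name): name is "side" or "top"; returns the picture (384x512x3 uint8, red, green, blue); there is no depth.
- bot.calibration(name): a dict with "mtx" (3x3 intrinsics, pixels), "k1" (the pictures are not rectified: a ray, as slopes to the right and down, at radius r is drawn at 1 + k1 r^2 times it, then the intrinsics apply), "R" (3x3) and "t" (3): a world point X has camera coordinates R X + t. Camera axes: x right, y down, z forward; pixel columns grow to the right and rows downward; lengths in m; the calibration is good to about 2 mm. A picture is of the moment at which its call begins. calibration takes no time and is no camera call.
- bot.job_done(): hands the job in; it is judged then, once.
The state is a dict: "clock": time; "joint_pos": joint angles; "joint_vel": joint speeds; "tau": joint torques, N m; "eef_pos": TCP position; "tool_rot": TCP orientation; "ft_force": force on the tool from outside, world axes, zero at the start; "ft_torque": the same for the moment, N m; "grip_width": finger opening in m; "grasp_force": force on a finger pad.
Only numpy, scipy, OpenCV 4.12 (cv2) and the standard library are available. Lean on these libraries where they do the work, as an engineer would, in place of code of your own. Each camera call takes 0.05 s, during which the arm holds its last target. There are 200 camera calls.

TASK

Charge the small jar mill: its leaning jar is shut by a stuck screw cap, so break the cap loose with a hard anticlockwise twist, unscrew it, lift it off and lay it down on the table top. Then feed the three white grinding cylinders from the dark metal tray one after the other through the jar's narrow neck, so that all three end up inside the jar. Leave the jar open and the other things on the table where they stand.

Things in the scene. Friction and masses are not known exactly. Their poses are not given: they have to be found in the camera images.
- mill: Jar mill, fixed: grey housing 190 (x) by 150 (y) by 50 mm high, origin at the centre of its underside, z up, front with switch and knob to -x. In its black drive cup a white jar (92 mm across, 145 mm from foot to rim) leans 35 degrees from vertical to the front: its axis, out of the mouth, is (-0.574, 0, 0.819) in the mill's frame, its rim's centre at (-0.038, 0, 0.214) m.
- jar_mouth (a point): Centre of the rim of the jar's neck; z points out of the jar along its leaning axis. Bore 27 mm across, 30 mm long; a rubber seal ring of the same bore stands 2 to 3 mm proud of the rim. Neck 44 mm across over its two thread ramps. Below the neck the jar widens to 84 mm inside; its floor is 140 mm below the rim.
- cap: Black ribbed screw cap, 54 to 56 mm across, 28 mm high, 80 g; origin at the centre of its open lower edge, z out through its closed top. At the start it sits tight on the jar, z along the jar's leaning axis, its top 6 mm beyond the rim (origin 22 mm below the rim). Grip it round its sides along that axis, finger tips 15 to 20 mm below its top, with 60 N or more.
- cap_top (a point): Centre of the cap's closed top. Seen onto the top, anticlockwise undoes the cap. The first 0.5 rad takes up to 1 N m, then it turns easily. It is held until 1.9 rad from tight and blocked by a stop at 2.5 rad; between the two it lifts straight off along the axis. It need not be raised while turning (it rises 1 mm by itself); pulled too early it gives 1 to 4 mm, then holds fast.
- tray: Shallow dark metal tray, fixed, 100 (x) by 190 (y) mm, floor 4 mm and rim 12 mm above the table; origin at the centre of its underside. The three grinding cylinders stand on it in a row along its y.
- cylinder0: White ceramic grinding cylinder, 18 mm across, 45 mm tall, 25 to 50 g, standing upright on the tray, 50 mm or more from the next one; origin at the centre of its underside, z along its axis. Held by its upper 18 mm, its lower half can be put into the neck before letting go.
- cylinder1: White ceramic grinding cylinder, 18 mm across, 45 mm tall, 25 to 50 g, standing upright on the tray, 50 mm or more from the next one; origin at the centre of its underside, z along its axis. Held by its upper 18 mm, its lower half can be put into the neck before letting go.
- cylinder2: White ceramic grinding cylinder, 18 mm across, 45 mm tall, 25 to 50 g, standing upright on the tray, 50 mm or more from the next one; origin at the centre of its underside, z along its axis. Held by its upper 18 mm, its lower half can be put into the neck before letting go.
- cylinder0_mid (a point): Middle of cylinder0, 22.5 mm above its origin.
- cylinder1_mid (a point): Middle of cylinder1, 22.5 mm above its origin.
- cylinder2_mid (a point): Middle of cylinder2, 22.5 mm above its origin.
- pigment_jar: Small jar with a lid, 47 mm across, 98 mm tall; origin at the centre of its underside. Bystander.
- small_bottle: White bottle with a screw cap, 55 mm across, 104 mm tall; origin at the centre of its underside. Bystander.
- brush: Flat brush lying down, 42 by 197 (y) by 14 mm; origin at the centre of its underside. Bystander.
- tape_measure: Pocket tape measure, 33 by 80 (y) by 60 mm; origin at the centre of its underside. Bystander.
- loose_tile: Single tile lying flat, 72 (x) by 32 by 6 mm; origin at the centre of its underside. Bystander.
- jar_inside (a point): Middle of the jar's belly, on its axis, 92 mm below the rim.

How it is judged:
By the outcome, as a careful person would: the job done as asked, in the order asked, and still so for the second after the job is handed in, with the robot touching nothing.
It also fails if it takes over 72 s, if anything falls off the work surface, if the arm or the gripper's body presses on something with over 40 N, if the wrist force passes 120 N, or if a joint passes its speed limit or range.

## Working session

There is one attempt and no reset: what is moved stays moved. The work goes in short steps, Python scripts to look and compute and a shell command to move; the robot and the scene stay as the last step left them, time stands still between calls to the robot, and variables do not carry over. Pictures are saved under pics/ and viewed, at most 10 in all, crops included, and the job is handed in when it is done.

```bash
ls; mkdir -p pics
cat > h.py <<'E'
import numpy as np, cv2
from scipy.spatial.transform import Rotation as Ro
from workcell import bot
E
python3 - <<'E'
from h import *
for n in("side","top"):
    im=bot.camera(n); cv2.imwrite(f"pics/{n}0.png",im[:,:,::-1]); c=bot.calibration(n); print(n,c, -np.array(c["R"]).T@c["t"])
print(bot.get_obs(), bot.pinch_z)
E
```

```text
jog.py
pics
workcell.py
  5 jog.py
  3 workcell.py
  8 total
side {'mtx': array([[384.90407116,   0.        , 254.22870727],
       [  0.        , 384.90407116, 190.83437341],
       [  0.        ,   0.        ,   1.        ]]), 'k1': -0.08739689113515584, 'R': array([[ 0.96032336, -0.27805786, -0.02151449],
       [-0.20451689, -0.64968473, -0.73217661],
       [ 0.18960982,  0.70752638, -0.68077495]]), 't': array([-0.4210662 ,  0.21675086,  1.11752193])} [ 0.23679579 -0.76693729  0.91042182]
top {'mtx': array([[383.6926883 ,   0.        , 252.87579492],
       [  0.        , 383.6926883 , 190.05807644],
       [  0.        ,   0.        ,   1.        ]]), 'k1': -0.025929088766084324, 'R': array([[ 0.01143686, -0.99992462,  0.00446771],
       [-0.9841451 , -0.01204702, -0.17695561],
       [ 0.1769961 , -0.00237305, -0.98420869]]), 't': array([0.0389191 , 0.45268685, 1.10230316])} [0.24996108 0.04698552 1.16482795]
{'clock': 0.1, 'joint_pos': array([1.31799174e+00, 2.41344036e-01, 3.84352263e-03, 1.33519906e+00,
       1.20247877e-05, 1.57081355e+00]), 'joint_vel': array([-0.00172912, -0.00199959,  0.00491619, -0.00049725,  0.000304  ,
        0.00018074]), 'tau': array([-4.73719956e-04, -3.73137939e+01,  2.53009182e+01,  1.08301968e-02,
       -1.28752063e-04,  2.38042205e-06]), 'eef_pos': array([0.12491335, 0.48355353, 0.2304929 ]), 'tool_rot': array([ 1.26074456e-01,  9.92020325e-01, -9.43271776e-04, -1.25923296e-04]), 'ft_force': array([ 0.33488864,  0.38468878, -0.53461626]), 'ft_torque': array([-0.06532901,  0.00932222, -0.01557032]), 'grasp_force': 0.0, 'grip_width': 0.08527488409503373} 0.0187
```

View pics/side0.png

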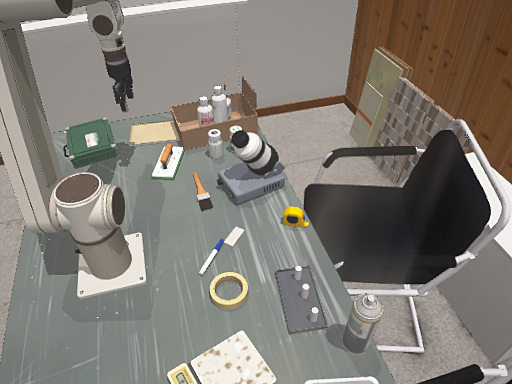

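View pics/top0.png

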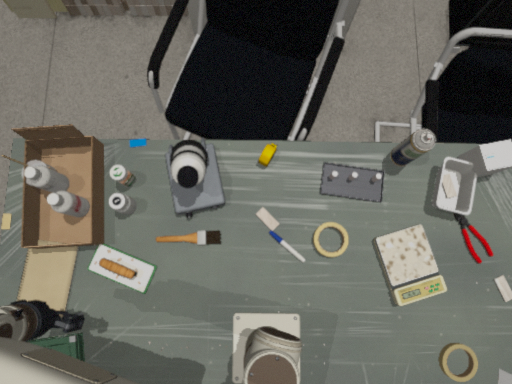

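The side view shows the mill at about (250,165) and three cylinders at (298,271), (305,291) and (314,314). The top view shows the mill with its cap at (187,172), and the tray with cylinders at (333,175), (354,174) and (376,177). Next I'll zoom in on both.

```bash
cat >> h.py <<'E'
def cal(n):
    c=bot.calibration(n); return np.array(c["mtx"]),np.array([c["k1"],0,0,0.]),np.array(c["R"]),np.array(c["t"])
def ray(n,uv):
    K,d,R,t=cal(n); p=cv2.undistortPoints(np.array([[uv]],float),K,d)[0,0]
    v=R.T@[p[0],p[1],1]; return -R.T@t, v/np.linalg.norm(v)
def onz(n,uv,z):
    o,v=ray(n,uv); return o+v*(z-o[2])/v[2]
def tri(a,b):
    (o1,v1),(o2,v2)=ray("top",a),ray("side",b)
    s=np.linalg.lstsq(np.c_[v1,-v2],o2-o1,rcond=None)[0]; p,q=o1+s[0]*v1,o2+s[1]*v2
    return (p+q)/2,np.linalg.norm(p-q)
def proj(n,X):
    K,d,R,t=cal(n); return cv2.projectPoints(np.atleast_2d(np.array(X,float)),cv2.Rodrigues(R)[0],t,K,d)[0][:,0]
E
python3 - <<'E'
from h import *
def crop(f,x,y,w,h,s): return cv2.resize(cv2.imread(f)[y:y+h,x:x+w],None,fx=s,fy=s,interpolation=cv2.INTER_CUBIC)
a=crop("pics/top0.png",160,130,66,90,6); b=crop("pics/side0.png",215,120,66,90,6)
cv2.imwrite("pics/z1.png",np.hstack([a,b]))
# cylinders: white blobs
for n,(x,y,w,h) in dict(top=(318,160,70,44),side=(275,260,52,75)).items():
    g=cv2.imread(f"pics/{n}0.png")[y:y+h,x:x+w].min(2)
    k,l,s,c=cv2.connectedComponentsWithStats((g>135).astype(np.uint8))
    for i in range(1,k):
        if s[i,4]>15: print(n,s[i]+[x,y,0,0,0],c[i]+[x,y])
E
```

```text
top [349 163  32   3  63] [362.87301587 163.80952381]
top [332 170   7   7  33] [334.63636364 173.18181818]
top [352 171   6   7  32] [354.53125 174.3125 ]
top [376 173   6   6  30] [378.33333333 175.5       ]
top [318 200  23   2  33] [327.24242424 200.33333333]
side [275 260   4  11  23] [276.17391304 265.34782609]
side [278 260   6  10  30] [280.3        264.76666667]
side [282 260  28  20 241] [295.68049793 265.78838174]
side [312 260  15  30 132] [319.83333333 272.37878788]
side [312 272  15  47 158] [320.76582278 295.83544304]
side [302 283   8  16  79] [305.25316456 289.60759494]
side [275 286  14  49 246] [279.69512195 312.28861789]
side [311 307   8  15  79] [314.46835443 313.62025316]
side [275 319   6  16  46] [276.52173913 327.91304348]
side [317 329   6   6  23] [319.86956522 331.82608696]
```

View pics/z1.png

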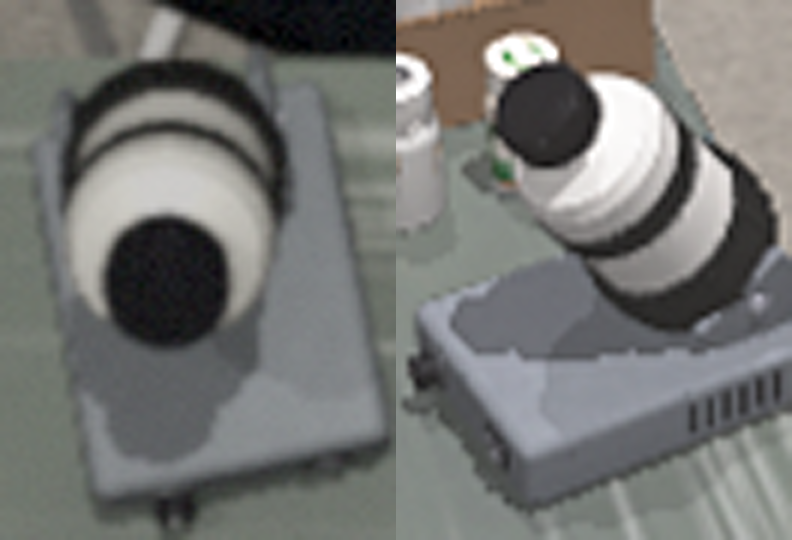

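The zoom shows the housing's top corners in the top view at (176.3,212.8), (224.2,202.5) and (213,145), and the cap blob at (187.8,176.7) in top and (240.3,139.2) in side. I'll use these to measure the mill pose.

```bash
cat >> h.py <<'E'
def blob(n,box,im,f):
    x,y,w,h=box; m=f(im[y:y+h,x:x+w].astype(int)).astype(np.uint8)
    k,l,s,c=cv2.connectedComponentsWithStats(m); i=1+np.argmax(s[1:,4]); return s[i]+[x,y,0,0,0],c[i]+[x,y]
def mill(x,y,yaw,p):  # mill frame -> world
    return Ro.from_euler('z',yaw).apply(p)+[x,y,0]
E
python3 - <<'E'
from h import *
P=[onz("top",p,.05)for p in((176.3,212.8),(224.2,202.5),(213,145))]
print(np.round(P,4),[np.linalg.norm(P[i]-P[i+1]) for i in(0,1)])
print("side corner",onz("side",(219.8,171.7),.05),onz("side",(235.7,200),.05))
e=P[1]-P[0]; print("yaw front",np.arctan2(-e[0],e[1])-np.pi*(e[1]<0)); e=P[2]-P[1]; print("yaw side",np.arctan2(e[1],e[0]))
blk=lambda a:a.max(2)<60
T=cv2.imread("pics/top0.png");S=cv2.imread("pics/side0.png")
bt=blob("top",(174,160,30,32),T,blk); bs=blob("side",(228,126,22,24),S,blk); print(bt,bs)
print("cap tri",tri(bt[1],bs[1]))
for a,b in(((334.6,173.2),(297.5,271)),((354.5,174.3),(305.3,289.6)),((378.3,175.5),(314.5,313.6))):
    print(onz("top",a,.049), tri(a,b))
E
```

```text
[[0.3802 0.2672 0.05  ]
 [0.4123 0.128  0.05  ]
 [0.5871 0.1661 0.05  ]] [np.float64(0.14287752181906505), np.float64(0.17884426197071315)]
side corner [0.38922556 0.25732755 0.05      ] [0.40772323 0.10368082 0.05      ]
yaw front -6.056446309874646
yaw side 0.2148485615660514
(array([178, 166,  20,  22, 348]), array([187.4137931 , 176.74712644])) (array([231, 131,  18,  17, 215]), array([239.64186047, 138.86976744]))
cap tri (array([0.45591509, 0.21258237, 0.20427955]), np.float64(0.0012736265855023588))
[ 0.50473655 -0.19904497  0.049     ] (array([ 0.50587133, -0.20177597,  0.0354011 ]), np.float64(0.0038565170119079823))
[ 0.50214653 -0.2585895   0.049     ] (array([ 0.50424935, -0.26248861,  0.03405651]), np.float64(0.0024967881421781835))
[ 0.49940919 -0.32994834  0.049     ] (array([ 0.50104948, -0.33470021,  0.034092  ]), np.float64(0.003317739293348461))
```

```bash
cat >> h.py <<'E'
def rel(p,Rt):   # shift and turn in present tool axes to reach TCP p, orientation Rt
    o=bot.get_obs(); C=Ro.from_quat(o["tool_rot"]); d=C.inv().apply(np.array(p)-o["eef_pos"]); r=(C.inv()*Rt).as_rotvec()
    print("rot",r.round(4),"shift",d.round(4),"|",abs(np.linalg.norm(r)).round(3),np.linalg.norm(d).round(3))
def frame(z,y):  # tool z along z, y nearest y
    z=np.array(z,float)/np.linalg.norm(z); y=np.array(y,float); y-=z*(y@z); y/=np.linalg.norm(y)
    return Ro.from_matrix(np.c_[np.cross(y,z),y,z])
E
python3 - <<'E'
from h import *
for b in((298,271.5),(305.3,289.6),(314.5,313.6)): print("side cyl",onz("side",b,.0265))
T=cv2.imread("pics/top0.png").astype(int)
m=(T[:,:,0]-T[:,:,1]>-1)
E=[]
for v in range(160,198): E.append((max(u for u in range(205,235) if m[v,u]),v))
F=[]
for u in range(182,218): F.append((u,max(v for v in range(190,225) if m[v,u])))
for n,L in(("right",E),("front",F)):
    Q=np.array([onz("top",q,.03)[:2] for q in L]); l=cv2.fitLine(Q.astype(np.float32),cv2.DIST_HUBER,0,.01,.01).ravel()
    dist=abs((Q-l[2:])@[-l[1],l[0]]); print(n,l,np.degrees(np.arctan2(l[1],l[0])),np.median(dist))
# cap: bias between silhouette centroid and cap mid at nominal pose, then triangulate the mid
yaw=.22; a=mill(0,0,yaw,[-.574,0,.819]); u=np.cross(a,[0,0,1]);u/=np.linalg.norm(u); w=np.cross(a,u)
mid=np.array([.454,.212,.2075]); th=np.linspace(0,2*np.pi,60)[:,None]
pts=np.vstack([mid+s*a+.0275*(np.cos(th)*u+np.sin(th)*w) for s in(-.014,.014)])
c={}
for n,ob in(("top",(187.41,176.75)),("side",(239.64,138.87))):
    M=cv2.moments(cv2.convexHull(proj(n,pts).astype(np.float32))); g=np.array([M["m10"],M["m01"]])/M["m00"]; hu=proj(n,pts)
    print(n,"pred",g,hu.min(0),hu.max(0),"bias",g-proj(n,mid)[0]); c[n]=np.array(ob)-g+proj(n,mid)[0]
print("cap mid",tri(c["top"],c["side"]), onz("top",c["top"],.2075))
E
```

```text
side cyl [ 0.50730825 -0.19813155  0.0265    ]
side cyl [ 0.50524626 -0.25820347  0.0265    ]
side cyl [ 0.50160046 -0.33101048  0.0265    ]
right [0.97218394 0.23421876 0.48845723 0.1457577 ] 13.545575 0.0007718617510999674
front [ 0.22126365 -0.975214    0.39611524  0.19214681] -77.216736 0.0022904042169833733
top pred [187.36904101 177.03743946] [176.15593167 164.92976669] [198.32912991 189.04389587] bias [-0.05703063  0.06859322]
side pred [238.89083089 138.31332095] [229.16127504 128.46285674] [248.59892376 148.10674534] bias [0.03045193 0.01240774]
cap mid (array([0.45590996, 0.21242466, 0.20448068]), np.float64(0.0010073544648622344)) [0.45475062 0.21192687 0.2075    ]
```

```bash
cat >> h.py <<'E'
YAW=.23; A=mill(0,0,YAW,[-.574,0,.819]); MID=np.array([.455,.212,.2075]); TOP=MID+.014*A; RIM=MID+.008*A
Y0=mill(0,0,YAW,[.819,0,.574]); FR=frame(-A,Y0)
E
python3 - <<'E'
from h import *
rel(TOP+.07*A,FR); print(TOP+.07*A,RIM)
E
```

```text
rot [-0.5508 -0.3311  1.0529] shift [-0.3448 -0.2028 -0.0454] | 1.234 0.403
[0.4080537  0.20100784 0.276296  ] [0.45052892 0.21095313 0.214052  ]
```

```bash
python3 jog.py '[{"sx": -0.05,"sy": -0.03,"sz": -0.05,"finger_gap": 0.085},{"wx": -0.55,"wy": -0.331,"wz": 1.053,"sx": -0.345,"sy": -0.203,"sz": -0.045,"finger_gap": 0.085},{"wx": -0.55,"wy": -0.331,"wz": 1.053,"sx": -0.345,"sy": -0.203,"sz": -0.045,"finger_gap": 0.085},{"wx": -0.55,"wy": -0.331,"wz": 1.053,"sx": -0.345,"sy": -0.203,"sz": -0.045,"finger_gap": 0.085},{"wx": -0.55,"wy": -0.331,"wz": 1.053,"sx": -0.345,"sy": -0.203,"sz": -0.045,"finger_gap": 0.085},{"wx": -0.55,"wy": -0.331,"wz": 1.053,"sx": -0.345,"sy": -0.203,"sz": -0.045,"finger_gap": 0.085},{"wx": -0.55,"wy": -0.331,"wz": 1.053,"sx": -0.345,"sy": -0.203,"sz": -0.045,"finger_gap": 0.085},{"wx": -0.55,"wy": -0.331,"wz": 1.053,"sx": -0.345,"sy": -0.203,"sz": -0.045,"finger_gap": 0.085},{"wx": -0.55,"wy": -0.331,"wz": 1.053,"sx": -0.345,"sy": -0.203,"sz": -0.045,"finger_gap": 0.085},{"wx": -0.55,"wy": -0.331,"wz": 1.053,"sx": -0.345,"sy": -0.203,"sz": -0.045,"finger_gap": 0.085}]'
python3 - <<'E'
from h import *
print(bot.get_obs()["joint_pos"].round(3),bot.get_obs()["ft_force"].round(2)); rel(TOP+.07*A,FR); rel(TOP-.023*A,FR)
for n in("top","side"): cv2.imwrite(f"pics/{n}1.png",bot.camera(n)[:,:,::-1])
def crop(f,x,y,w,h,s): return cv2.resize(cv2.imread(f)[y:y+h,x:x+w],None,fx=s,fy=s,interpolation=cv2.INTER_CUBIC)
cv2.imwrite("pics/z2.png",np.hstack([crop("pics/top1.png",150,130,90,120,4),crop("pics/side1.png",185,90,90,120,4)]))
E
```

```text
clock: 1.35
eef_pos: [0.4082, 0.2017, 0.2764]
tool_rot: [0.592, 0.748, 0.236, 0.186]
ft_force: [-0.6, 0.6, -0.7]
grip_width: 0.0848
grasp_force: 0.0
[ 0.594 -0.299 -0.584  0.706 -0.204  1.872] [-0.61  0.58 -0.66]
rot [-0.0004 -0.002   0.0011] shift [-0.0006 -0.0003 -0.0001] | 0.002 0.001
rot [-0.0004 -0.002   0.0011] shift [-0.0008 -0.0003  0.0929] | 0.002 0.093
```

View pics/z2.png

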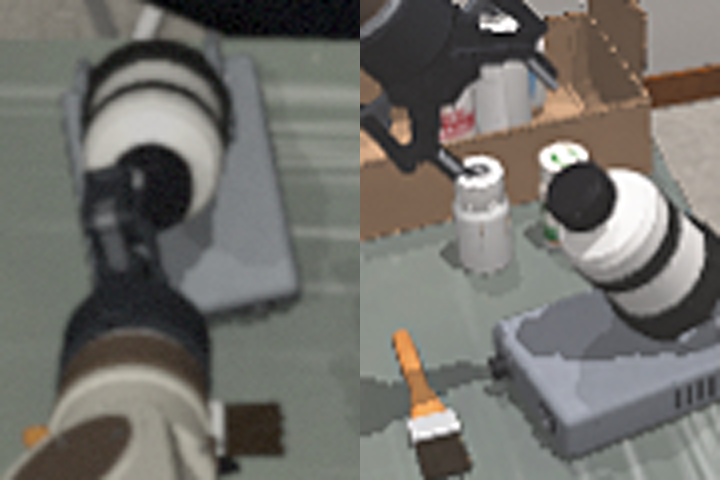

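The fingers are open above and below the cap, in line with the jar axis; the leftward offset in the top view fits the gripper's greater height. I'll go down the axis and close.

```bash
python3 jog.py '[{"sz": 0.04,"finger_gap": 0.085},{"sz": 0.07,"finger_gap": 0.085},{"sz": 0.093,"finger_gap": 0.085},{"sz": 0.093,"finger_gap": 0.085}]'; python3 jog.py '[{"finger_gap": 0.04},{"finger_gap": 0.04},{"finger_gap": 0.04},{"finger_gap": 0.04},{"finger_gap": 0.04}]'
python3 - <<'E'
from h import *
o=bot.get_obs(); C=Ro.from_quat(o["tool_rot"]); print("tool force",C.inv().apply(o["ft_force"]).round(1),"torque",C.inv().apply(o["ft_torque"]).round(2)); rel(TOP-.023*A,FR)
E
```

```text
clock: 1.95
eef_pos: [0.4599, 0.2134, 0.1982]
tool_rot: [0.593, 0.748, 0.234, 0.186]
ft_force: [-0.3, -0.6, 0.1]
grip_width: 0.0851
grasp_force: 0.0
clock: 2.58
eef_pos: [0.4595, 0.2138, 0.2011]
tool_rot: [0.592, 0.747, 0.237, 0.186]
ft_force: [-5.9, -0.7, 3.4]
grip_width: 0.0526
grasp_force: 61.7
tool force [ 0.7 -2.9 -6.2] torque [1.3  0.03 0.01]
rot [ 0.0007 -0.0024 -0.0004] shift [-0.0007 -0.0003  0.001 ] | 0.003 0.001
```

```bash
python3 jog.py '[{"wz": -0.1,"finger_gap": 0.04},{"wz": -0.2,"finger_gap": 0.04},{"wz": -0.3,"finger_gap": 0.04},{"wz": -0.4,"finger_gap": 0.04},{"wz": -0.5,"finger_gap": 0.04},{"wz": -0.6,"finger_gap": 0.04}]'
python3 - <<'E'
from h import *
o=bot.get_obs(); C=Ro.from_quat(o["tool_rot"]); print("tool force",C.inv().apply(o["ft_force"]).round(1),"torque",C.inv().apply(o["ft_torque"]).round(2),o["joint_pos"].round(2)); print((FR.inv()*C).as_rotvec())
E
```

```text
clock: 3.32
eef_pos: [0.4594, 0.2136, 0.2015]
tool_rot: [0.344, 0.889, 0.171, 0.248]
ft_force: [-9.4, -1.6, 8.6]
grip_width: 0.0526
grasp_force: 62.4
tool force [  2.2  -2.  -12.5] torque [1.3 0.7 0.1] [ 0.54 -0.12 -0.66  0.43 -0.17  1.22]
[-0.00163314  0.00194861 -0.60269273]
```

```bash
python3 jog.py '[{"wz": -0.18,"finger_gap": 0.04},{"wz": -0.36,"finger_gap": 0.04},{"wz": -0.54,"finger_gap": 0.04},{"wz": -0.72,"finger_gap": 0.04},{"wz": -0.9,"finger_gap": 0.04},{"wz": -1.08,"finger_gap": 0.04},{"wz": -1.26,"finger_gap": 0.04},{"wz": -1.44,"finger_gap": 0.04},{"wz": -1.6,"finger_gap": 0.04},{"wz": -1.6,"finger_gap": 0.04}]'
python3 - <<'E'
from h import *
o=bot.get_obs(); C=Ro.from_quat(o["tool_rot"]); print("tool force",C.inv().apply(o["ft_force"]).round(1),"torque",C.inv().apply(o["ft_torque"]).round(2),o["joint_pos"].round(2)); print((FR.inv()*C).as_rotvec()); rel(TOP-.023*A,C)
E
```

```text
clock: 4.58
eef_pos: [0.4589, 0.212, 0.2009]
tool_rot: [-0.397, 0.867, -0.06, 0.295]
ft_force: [-13.8, -7.2, 10.0]
grip_width: 0.0524
grasp_force: 62.7
tool force [  7.7   0.8 -16.8] torque [-0.15  1.88 -0.17] [ 0.54 -0.12 -0.66  0.44 -0.18 -0.37]
[ 1.77503522e-03 -3.89840245e-04 -2.20062315e+00]
rot [0. 0. 0.] shift [-0.0011  0.0003  0.0014] | 0.0 0.002
```

```bash
python3 jog.py '[{"sz": -0.004,"finger_gap": 0.04},{"sz": -0.008,"finger_gap": 0.04},{"sz": -0.012,"finger_gap": 0.04},{"sz": -0.012,"finger_gap": 0.04}]'
```

```text
clock: 5.08
eef_pos: [0.4529, 0.2107, 0.2095]
tool_rot: [-0.397, 0.867, -0.06, 0.294]
ft_force: [-2.7, -5.8, -0.7]
grip_width: 0.0522
grasp_force: 63.9
```

Off cleanly. Next I'll find a free spot between the mill and the tray.

```bash
python3 jog.py '[{"sz": -0.03,"finger_gap": 0.04},{"sz": -0.07,"finger_gap": 0.04},{"sz": -0.09,"finger_gap": 0.04},{"sz": -0.09,"finger_gap": 0.04}]'
python3 - <<'E'
from h import *
p=onz("top",(296,190),0); print(p, [onz("top",q,0)[:2].round(3) for q in((320,190),(268,165),(280,225),(315,232))])
p[2]=.1; rel(p,frame([0,0,-1],[0,1,0]))
E
```

```text
clock: 5.58
eef_pos: [0.404, 0.2017, 0.2869]
tool_rot: [-0.397, 0.866, -0.058, 0.298]
ft_force: [0.2, -0.1, -0.8]
grip_width: 0.0526
grasp_force: 65.0
[ 0.46125076 -0.08894607  0.        ] [array([ 0.462, -0.163]), array([ 0.54 , -0.002]), array([ 0.353, -0.039]), array([ 0.333, -0.146])]
rot [-0.1208  0.6248  0.8314] shift [ 0.2688 -0.1715  0.1448] | 1.047 0.35
```

```bash
python3 jog.py '[{"wx": -0.121,"wy": 0.625,"wz": 0.831,"sx": 0.269,"sy": -0.172,"sz": 0.145,"finger_gap": 0.04},{"wx": -0.121,"wy": 0.625,"wz": 0.831,"sx": 0.269,"sy": -0.172,"sz": 0.145,"finger_gap": 0.04},{"wx": -0.121,"wy": 0.625,"wz": 0.831,"sx": 0.269,"sy": -0.172,"sz": 0.145,"finger_gap": 0.04},{"wx": -0.121,"wy": 0.625,"wz": 0.831,"sx": 0.269,"sy": -0.172,"sz": 0.145,"finger_gap": 0.04},{"wx": -0.121,"wy": 0.625,"wz": 0.831,"sx": 0.269,"sy": -0.172,"sz": 0.145,"finger_gap": 0.04},{"wx": -0.121,"wy": 0.625,"wz": 0.831,"sx": 0.269,"sy": -0.172,"sz": 0.145,"finger_gap": 0.04},{"wx": -0.121,"wy": 0.625,"wz": 0.831,"sx": 0.269,"sy": -0.172,"sz": 0.145,"finger_gap": 0.04},{"wx": -0.121,"wy": 0.625,"wz": 0.831,"sx": 0.269,"sy": -0.172,"sz": 0.145,"finger_gap": 0.04}]'
python3 - <<'E'
from h import *
rel([.461,-.089,.011],frame([0,0,-1],[0,1,0]))
for n in("top","side"): cv2.imwrite(f"pics/{n}2.png",bot.camera(n)[:,:,::-1])
def crop(f,x,y,w,h,s): return cv2.resize(cv2.imread(f)[y:y+h,x:x+w],None,fx=s,fy=s,interpolation=cv2.INTER_CUBIC)
cv2.imwrite("pics/z3.png",np.hstack([crop("pics/top2.png",160,130,180,120,2.2),crop("pics/side2.png",200,120,120,120,2.2)]))
E
```

```text
clock: 6.58
eef_pos: [0.4592, -0.0916, 0.0968]
tool_rot: [0.001, 1.0, -0.002, -0.003]
ft_force: [-0.7, -0.1, -1.1]
grip_width: 0.0521
grasp_force: 65.0
rot [-0.0037 -0.0062 -0.0013] shift [-0.0023  0.0029  0.0858] | 0.007 0.086
```

View pics/z3.png

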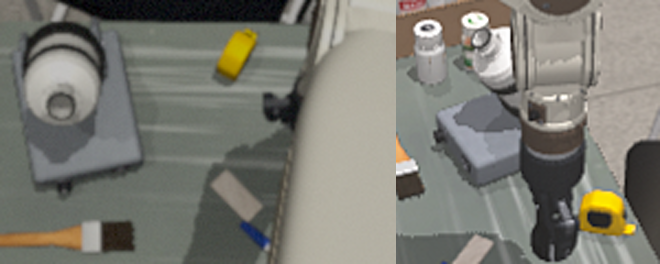

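The jar mouth is open, at about (188,178) in the top view, and the cap hangs in the gripper over free table. I'll lower it gently.

```bash
python3 jog.py '[{"sz": 0.05,"finger_gap": 0.04},{"sz": 0.08,"finger_gap": 0.04},{"sz": 0.084,"finger_gap": 0.04},{"sz": 0.086,"finger_gap": 0.04}]'; python3 jog.py '[{"sz": 0.001,"finger_gap": 0.04},{"sz": 0.002,"finger_gap": 0.04}]'; python3 jog.py '[{"sz": 0.002,"finger_gap": 0.04},{"sz": 0.003,"finger_gap": 0.04}]'
```

```text
clock: 7.18
eef_pos: [0.4599, -0.0919, 0.0131]
tool_rot: [0.0, 1.0, -0.003, -0.001]
ft_force: [0.1, 0.1, 0.1]
grip_width: 0.0522
grasp_force: 64.9
clock: 7.42
eef_pos: [0.46, -0.0925, 0.0109]
tool_rot: [0.001, 1.0, -0.003, -0.001]
ft_force: [0.7, 0.1, -1.2]
grip_width: 0.0526
grasp_force: 64.9
clock: 7.68
eef_pos: [0.4589, -0.0924, 0.0068]
tool_rot: [0.001, 1.0, -0.002, -0.003]
ft_force: [0.2, 0.1, -1.2]
grip_width: 0.0526
grasp_force: 64.9
```

```bash
python3 jog.py '[{"sz": 0.001,"finger_gap": 0.04},{"sz": 0.001,"finger_gap": 0.04}]'; python3 jog.py '[{"sz": 0.001,"finger_gap": 0.04},{"sz": 0.001,"finger_gap": 0.04}]';  python3 jog.py '[{"sz": 0.001,"finger_gap": 0.04},{"sz": 0.001,"finger_gap": 0.04}]'
```

```text
clock: 7.92
eef_pos: [0.4589, -0.0924, 0.0059]
tool_rot: [0.001, 1.0, -0.002, -0.003]
ft_force: [-1.4, 0.3, 2.9]
grip_width: 0.052
grasp_force: 65.2
clock: 8.18
eef_pos: [0.4589, -0.0924, 0.0059]
tool_rot: [0.001, 1.0, -0.002, -0.002]
ft_force: [-2.6, 0.3, 11.6]
grip_width: 0.0526
grasp_force: 66.4
clock: 8.43
eef_pos: [0.4589, -0.0924, 0.0058]
tool_rot: [0.001, 1.0, -0.003, -0.002]
ft_force: [-6.5, 1.1, 18.5]
grip_width: 0.0524
grasp_force: 67.3
```

```bash
python3 jog.py '[{"sz": -0.0015,"finger_gap": 0.04},{"sz": -0.0015,"finger_gap": 0.075},{"sz": -0.0015,"finger_gap": 0.075},{"sz": -0.0015,"finger_gap": 0.075},{"sz": -0.05,"finger_gap": 0.085},{"sz": -0.1,"finger_gap": 0.085},{"sz": -0.15,"finger_gap": 0.085},{"sz": -0.15,"finger_gap": 0.085}]'
python3 - <<'E'
from h import *
for n in("top","side"): cv2.imwrite(f"pics/{n}3.png",bot.camera(n)[:,:,::-1])
T=cv2.imread("pics/top3.png");S=cv2.imread("pics/side3.png")
def crop(f,x,y,w,h,s): return cv2.resize(cv2.imread(f)[y:y+h,x:x+w],None,fx=s,fy=s,interpolation=cv2.INTER_CUBIC)
cv2.imwrite("pics/z4.png",np.hstack([crop("pics/top3.png",165,145,44,60,8),crop("pics/side3.png",222,115,44,60,8)]))
print("expected rim px",proj("top",RIM),proj("side",RIM))
E
```

```text
clock: 9.43
eef_pos: [0.4629, -0.0923, 0.1579]
tool_rot: [0.001, 1.0, -0.003, 0.002]
ft_force: [0.2, 0.2, -0.7]
grip_width: 0.0849
grasp_force: 0.0
expected rim px [[187.35922644 177.76974135]] [[237.773727   136.96637747]]
```

View pics/z4.png

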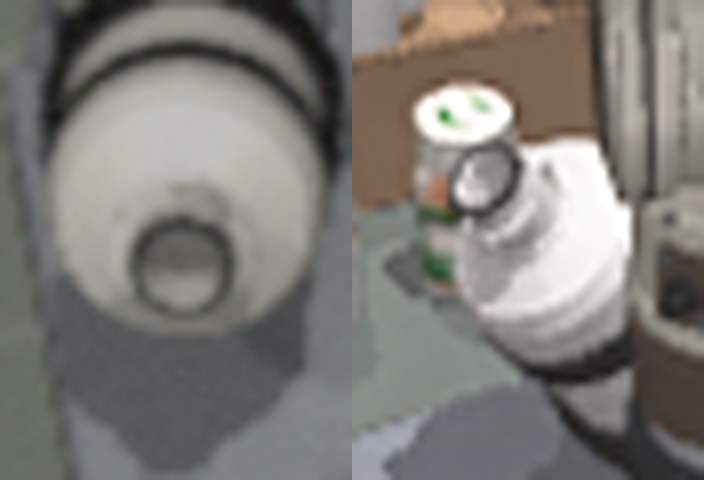

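The seal ring centre is at about (187.3,177.9) in top and (238.3,136.9) in side, within 0.6 px of my rim prediction. I'll go to cylinder 0.

```bash
cat >> h.py <<'E'
CYL=np.array([[.506,-.1985],[.5037,-.2584],[.5005,-.3305]])
DN=frame([0,0,-1],[1,0,0])
E
python3 - <<'E'
from h import *
print(tri((187.3,177.9),(238.3,136.9)),RIM+.0025*A)
rel([*CYL[0],.11],DN)
m=blob("top",(285,175,22,30),cv2.imread("pics/top3.png"),lambda a:a.max(2)<60); print(m)
E
```

```text
(array([0.45127653, 0.21110631, 0.21369233]), np.float64(0.0019841355716750946)) [0.44913171 0.21062598 0.2160995 ]
rot [-7.4000e-03  3.0000e-04  1.5693e+00] shift [-0.0466 -0.1066  0.0441] | 1.569 0.124
(array([288, 181,   9,  17,  76]), array([291.78947368, 188.89473684]))
```

```bash
python3 jog.py '[{"wz": 0.188,"sx": -0.006,"sy": -0.013,"sz": 0.005,"finger_gap": 0.05},{"wz": 0.377,"sx": -0.012,"sy": -0.027,"sz": 0.011,"finger_gap": 0.05},{"wz": 0.565,"sx": -0.018,"sy": -0.04,"sz": 0.017,"finger_gap": 0.05},{"wz": 0.753,"sx": -0.024,"sy": -0.053,"sz": 0.022,"finger_gap": 0.05},{"wz": 0.94,"sx": -0.03,"sy": -0.067,"sz": 0.027,"finger_gap": 0.05},{"wz": 1.13,"sx": -0.035,"sy": -0.08,"sz": 0.033,"finger_gap": 0.05},{"wz": 1.318,"sx": -0.04,"sy": -0.093,"sz": 0.038,"finger_gap": 0.05},{"wx": -0.007,"wz": 1.506,"sx": -0.0466,"sy": -0.1066,"sz": 0.0441,"finger_gap": 0.05},{"wx": -0.007,"wz": 1.569,"sx": -0.0466,"sy": -0.1066,"sz": 0.0441,"finger_gap": 0.05},{"wx": -0.007,"wz": 1.569,"sx": -0.0466,"sy": -0.1066,"sz": 0.0441,"finger_gap": 0.05}]'
python3 - <<'E'
from h import *
rel([*CYL[0],.03],DN); print(bot.get_obs()["joint_pos"].round(2))
for n in("top","side"): cv2.imwrite(f"pics/{n}4.png",bot.camera(n)[:,:,::-1])
def crop(f,x,y,w,h,s): return cv2.resize(cv2.imread(f)[y:y+h,x:x+w],None,fx=s,fy=s,interpolation=cv2.INTER_CUBIC)
cv2.imwrite("pics/z5.png",np.hstack([crop("pics/top4.png",250,140,140,100,3),crop("pics/side4.png",230,220,120,100,3)]))
E
```

```text
clock: 10.78
eef_pos: [0.5043, -0.1981, 0.1075]
tool_rot: [0.707, 0.707, -0.001, -0.002]
ft_force: [-1.1, -0.4, 0.6]
grip_width: 0.0502
grasp_force: 0.0
rot [-0.0052 -0.0015  0.0008] shift [-0.0005  0.0021  0.0775] | 0.005 0.078
[-0.37  0.41 -0.09  1.08 -0.    1.2 ]
```

View pics/z5.png

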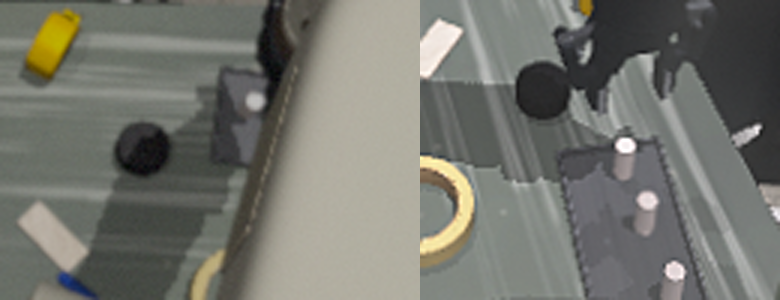

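The cap lies on its open edge, clear of everything, at about (297,189) in the top view. In the side view the cylinder top discs are at about (298,268.7), (305.3,286.7) and (314.3,310.3). I'll check these against my estimates.

Run:
```python
from h import *
for b in((298,268.7),(305.3,286.7),(314.3,310.3)): print("side",onz("side",b,.049).round(4))
print(onz("top",(334.7,173.7),.049).round(4), onz("top",(334.6,173.2),.049).round(4))
print(proj("side",[*CYL[0],.049]),proj("top",[*CYL[0],.049]))
```

```text
side [ 0.5037 -0.2041  0.049 ]
side [ 0.5016 -0.263   0.049 ]
side [ 0.4978 -0.3335  0.049 ]
[ 0.5032 -0.1993  0.049 ] [ 0.5047 -0.199   0.049 ]
[[298.08193689 266.87921741]] [[334.40668577 172.78453978]]
```

```bash
sed -i 's/^CYL=.*/CYL=np.array([[.5045,-.2005],[.5025,-.26],[.4995,-.3318]])/' h.py
python3 jog.py '[{"wx": -0.005,"wy": -0.0015,"sx": -0.0024,"sz": 0.04,"finger_gap": 0.05},{"wx": -0.005,"wy": -0.0015,"sx": -0.0024,"sz": 0.07,"finger_gap": 0.05},{"wx": -0.005,"wy": -0.0015,"sx": -0.0024,"sz": 0.0775,"finger_gap": 0.05},{"wx": -0.005,"wy": -0.0015,"sx": -0.0024,"sz": 0.0775,"finger_gap": 0.05}]'; python3 jog.py '[{"finger_gap": 0.01},{"finger_gap": 0.01},{"finger_gap": 0.01},{"finger_gap": 0.01},{"finger_gap": 0.01},{"finger_gap": 0.01}]'
```

```text
clock: 11.38
eef_pos: [0.5057, -0.2007, 0.0324]
tool_rot: [0.707, 0.707, 0.001, 0.002]
ft_force: [0.3, 0.8, -0.0]
grip_width: 0.0501
grasp_force: 0.0
clock: 12.12
eef_pos: [0.5068, -0.2014, 0.0338]
tool_rot: [0.707, 0.707, 0.001, 0.003]
ft_force: [-1.3, -0.1, 6.1]
grip_width: 0.0151
grasp_force: 58.5
```

```bash
python3 jog.py '[{"sz": -0.06,"finger_gap": 0.01},{"sz": -0.12,"finger_gap": 0.01},{"sz": -0.18,"finger_gap": 0.01},{"sz": -0.2,"finger_gap": 0.01}]'
python3 - <<'E'
from h import *
rel(RIM+.075*A,FR); print(RIM+.075*A)
E
```

```text
clock: 12.62
eef_pos: [0.5067, -0.2013, 0.2373]
tool_rot: [0.707, 0.707, 0.002, 0.006]
ft_force: [0.1, 0.8, -1.5]
grip_width: 0.0154
grasp_force: 58.5
rot [-0.5976  0.076  -0.2206] shift [ 0.4023 -0.0975 -0.0412] | 0.642 0.416
[0.40861259 0.20113869 0.275477  ]
```

```bash
python3 jog.py '[{"wx": -0.598,"wy": 0.076,"wz": -0.221,"sx": 0.402,"sy": -0.0975,"sz": -0.041,"finger_gap": 0.01},{"wx": -0.598,"wy": 0.076,"wz": -0.221,"sx": 0.402,"sy": -0.0975,"sz": -0.041,"finger_gap": 0.01},{"wx": -0.598,"wy": 0.076,"wz": -0.221,"sx": 0.402,"sy": -0.0975,"sz": -0.041,"finger_gap": 0.01},{"wx": -0.598,"wy": 0.076,"wz": -0.221,"sx": 0.402,"sy": -0.0975,"sz": -0.041,"finger_gap": 0.01},{"wx": -0.598,"wy": 0.076,"wz": -0.221,"sx": 0.402,"sy": -0.0975,"sz": -0.041,"finger_gap": 0.01},{"wx": -0.598,"wy": 0.076,"wz": -0.221,"sx": 0.402,"sy": -0.0975,"sz": -0.041,"finger_gap": 0.01},{"wx": -0.598,"wy": 0.076,"wz": -0.221,"sx": 0.402,"sy": -0.0975,"sz": -0.041,"finger_gap": 0.01},{"wx": -0.598,"wy": 0.076,"wz": -0.221,"sx": 0.402,"sy": -0.0975,"sz": -0.041,"finger_gap": 0.01},{"wx": -0.598,"wy": 0.076,"wz": -0.221,"sx": 0.402,"sy": -0.0975,"sz": -0.041,"finger_gap": 0.01}]'
python3 - <<'E'
from h import *
rel(RIM+.045*A,FR);rel(RIM+.01*A,FR)
for n in("top","side"): cv2.imwrite(f"pics/{n}5.png",bot.camera(n)[:,:,::-1])
def crop(f,x,y,w,h,s): return cv2.resize(cv2.imread(f)[y:y+h,x:x+w],None,fx=s,fy=s,interpolation=cv2.INTER_CUBIC)
cv2.imwrite("pics/z6.png",np.hstack([crop("pics/top5.png",160,140,60,75,6),crop("pics/side5.png",205,85,65,75,6)]))
E
```

```text
clock: 13.75
eef_pos: [0.4068, 0.201, 0.2717]
tool_rot: [0.593, 0.748, 0.234, 0.183]
ft_force: [0.3, -0.1, -0.9]
grip_width: 0.0156
grasp_force: 58.6
rot [-0.0072 -0.0034 -0.0014] shift [-0.0004  0.0039  0.028 ] | 0.008 0.028
rot [-0.0072 -0.0034 -0.0014] shift [-0.0005  0.0041  0.063 ] | 0.008 0.063
```

View pics/z6.png

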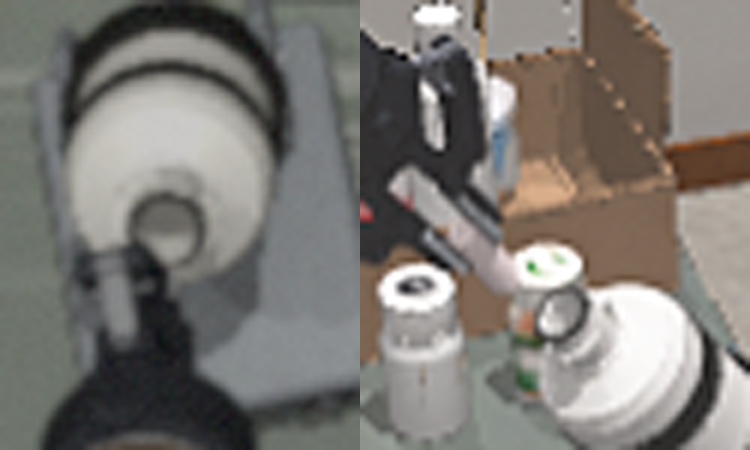

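```bash
python3 jog.py '[{"finger_gap": 0.01},{"finger_gap": 0.01}]'
python3 - <<'E'
from h import *
o=bot.get_obs();p=o["eef_pos"];z=Ro.from_quat(o["tool_rot"]).apply([0,0,1]); print(z,-A,o["joint_pos"].round(3))
f=lambda n,X,x,y:((proj(n,X)-[x,y]+.5)*6-.5).round(0).tolist()
P=[p-.02*z,p,p+.03*z,RIM,RIM-.1*A]
print("side",[[a+360,b] for a,b in f("side",P,205,85)]); print("top",f("top",P,160,140)); rel(RIM+.045*A,FR)
cv2.imwrite("pics/side6.png",bot.camera("side")[:,:,::-1])
cv2.imwrite("pics/z7.png",cv2.resize(cv2.imread("pics/side6.png")[95:155,205:265],None,fx=10,fy=10,interpolation=cv2.INTER_CUBIC))
E
```

```text
clock: 14.1
eef_pos: [0.4076, 0.2003, 0.2722]
tool_rot: [0.594, 0.747, 0.234, 0.184]
ft_force: [0.0, -0.4, -1.7]
grip_width: 0.0153
grasp_force: 58.6
[ 0.55325808  0.13191499 -0.82249859] [ 0.55888451  0.1308591  -0.819     ] [ 0.589 -0.296 -0.59   0.702 -0.199  1.875]
side [[452.0, 224.0], [475.0, 245.0], [509.0, 277.0], [559.0, 314.0], [658.0, 405.0]]
top [[164.0, 326.0], [165.0, 305.0], [167.0, 276.0], [167.0, 229.0], [172.0, 147.0]]
rot [-0.0063 -0.0023 -0.0041] shift [0.0005 0.0031 0.028 ] | 0.008 0.028
```

View pics/z7.png

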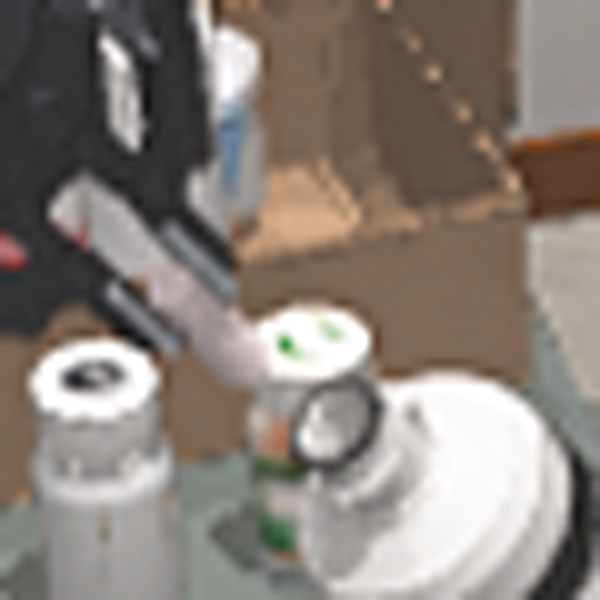

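In the side zoom the held cylinder's end is at about (229.5,131.5), within 1 px of the prediction, and its axis runs at the mouth. I'll insert it in steps and watch the force.

```bash
python3 jog.py '[{"wx": -0.006,"wy": -0.002,"wz": -0.004,"sx": 0.0005,"sy": 0.003,"sz": 0.014,"finger_gap": 0.01},{"wx": -0.006,"wy": -0.002,"wz": -0.004,"sx": 0.0005,"sy": 0.003,"sz": 0.026,"finger_gap": 0.01},{"wx": -0.006,"wy": -0.002,"wz": -0.004,"sx": 0.0005,"sy": 0.003,"sz": 0.026,"finger_gap": 0.01}]'
python3 - <<'E'
from h import *
rel(RIM+.04*A,FR);rel(RIM+.008*A,FR)
E
```

```text
clock: 14.52
eef_pos: [0.4235, 0.2053, 0.2512]
tool_rot: [0.592, 0.748, 0.235, 0.186]
ft_force: [0.4, -1.0, -1.0]
grip_width: 0.0155
grasp_force: 58.6
rot [-0.0028 -0.0007  0.0017] shift [-0.0007  0.0013  0.0062] | 0.003 0.006
rot [-0.0028 -0.0007  0.0017] shift [-0.0007  0.0014  0.0382] | 0.003 0.038
```

```bash
python3 jog.py '[{"wx": -0.003,"wy": -0.001,"sx": -0.0005,"sy": 0.001,"sz": 0.008,"finger_gap": 0.01},{"wx": -0.003,"wy": -0.001,"sx": -0.0005,"sy": 0.001,"sz": 0.016,"finger_gap": 0.01},{"wx": -0.003,"wy": -0.001,"sx": -0.0005,"sy": 0.001,"sz": 0.02,"finger_gap": 0.01},{"wx": -0.003,"wy": -0.001,"sx": -0.0005,"sy": 0.001,"sz": 0.02,"finger_gap": 0.01}]'
python3 - <<'E'
from h import *
rel(RIM+.008*A,FR)
E
```

```text
clock: 15.02
eef_pos: [0.4359, 0.2082, 0.2363]
tool_rot: [0.592, 0.748, 0.236, 0.188]
ft_force: [-0.7, -0.5, -0.4]
grip_width: 0.0155
grasp_force: 58.6
rot [ 0.002  -0.0005  0.0019] shift [-0.0007 -0.0006  0.0188] | 0.003 0.019
```

```bash
python3 jog.py '[{"sx": -0.0005,"sy": -0.0005,"sz": 0.006,"finger_gap": 0.01},{"sx": -0.0005,"sy": -0.0005,"sz": 0.012,"finger_gap": 0.01},{"sx": -0.0005,"sy": -0.0005,"sz": 0.0175,"finger_gap": 0.01},{"sx": -0.0005,"sy": -0.0005,"sz": 0.0175,"finger_gap": 0.01}]'
python3 - <<'E'
from h import *
rel(RIM+.008*A,FR)
E
```

```text
clock: 15.52
eef_pos: [0.4454, 0.2099, 0.2215]
tool_rot: [0.592, 0.748, 0.236, 0.188]
ft_force: [-0.2, -0.3, -0.9]
grip_width: 0.0151
grasp_force: 58.6
rot [ 0.0017 -0.0003  0.0019] shift [-0.0001  0.      0.0011] | 0.003 0.001
```

```bash
python3 jog.py '[{"finger_gap": 0.05},{"finger_gap": 0.05},{"finger_gap": 0.05},{"finger_gap": 0.05},{"sz": -0.04,"finger_gap": 0.05},{"sz": -0.1,"finger_gap": 0.05},{"sz": -0.1,"finger_gap": 0.05}]'
python3 - <<'E'
from h import *
cv2.imwrite("pics/top7.png",bot.camera("top")[:,:,::-1]);cv2.imwrite("pics/side7.png",bot.camera("side")[:,:,::-1])
for n,c in(("top",(187,178)),("side",(238,137))):
    a=[cv2.imread(f"pics/{n}{k}.png")[c[1]-8:c[1]+9,c[0]-8:c[0]+9].mean(2).astype(int) for k in(5,7)]; print(n); print(np.hstack(a)[4:13:2,::1].tolist()) if n=="top" else print(abs(a[0]-a[1]).max(), (a[1]-a[0])[4:13:2].tolist())
rel([*CYL[1],.12],DN); rel([*(CYL[0]+[-.05,.15]),.28],DN)
E
```

```text
clock: 16.4
eef_pos: [0.39, 0.1979, 0.3095]
tool_rot: [0.591, 0.746, 0.241, 0.189]
ft_force: [-0.2, -0.5, 0.9]
grip_width: 0.0498
grasp_force: 0.0
top
[[183, 181, 156, 108, 69, 75, 91, 97, 99, 97, 94, 88, 68, 74, 109, 151, 162, 184, 182, 158, 109, 70, 77, 92, 97, 100, 103, 104, 102, 81, 74, 113, 154, 169], [180, 164, 116, 72, 82, 97, 99, 101, 100, 100, 102, 104, 99, 79, 84, 125, 153, 182, 166, 114, 70, 85, 98, 100, 101, 101, 101, 109, 120, 123, 98, 86, 129, 154], [175, 155, 100, 86, 101, 105, 109, 107, 104, 105, 110, 111, 113, 96, 73, 116, 149, 178, 157, 98, 90, 101, 105, 111, 105, 106, 108, 111, 112, 113, 97, 73, 115, 150], [143, 135, 96, 59, 76, 102, 132, 145, 153, 155, 155, 150, 139, 103, 82, 131, 141, 160, 161, 129, 93, 120, 136, 143, 149, 154, 156, 158, 153, 141, 103, 82, 132, 142], [97, 75, 60, 54, 49, 41, 74, 120, 147, 154, 146, 135, 109, 93, 108, 119, 121, 97, 80, 66, 41, 72, 117, 133, 147, 155, 156, 148, 137, 111, 88, 110, 120, 122]]
side
61 [[-18, 5, 1, 0, 0, 0, 2, 0, 0, -1, 2, 0, -1, 1, 1, 1, 1], [0, 2, 0, 0, 1, -1, 1, 1, 0, -1, 0, 1, 2, 1, 0, 0, 0], [1, 0, 1, 0, 1, 1, -1, 0, 1, 0, -1, 1, 1, 1, 1, 0, -1], [0, -1, 0, 1, 0, -1, -1, 0, 1, 1, 0, -1, 0, 1, 0, 1, 0], [1, -1, 1, 1, 0, 2, 0, -1, 1, 2, 0, 1, 0, -1, 0, 0, 1]]
rot [ 0.6134 -0.0721  0.2249] shift [-0.4709 -0.1028  0.1533] | 0.657 0.506
rot [ 0.6134 -0.0721  0.2249] shift [-0.2559 -0.0091  0.0237] | 0.657 0.257
```

Nothing sticks out of the mouth (the side view there is unchanged and the seal ring is clear), so cylinder 0 went in. Next is cylinder 1.

```bash
python3 jog.py '[{"wx": 0.613,"wy": -0.072,"wz": 0.225,"sx": -0.471,"sy": -0.103,"sz": 0.153,"finger_gap": 0.05},{"wx": 0.613,"wy": -0.072,"wz": 0.225,"sx": -0.471,"sy": -0.103,"sz": 0.153,"finger_gap": 0.05},{"wx": 0.613,"wy": -0.072,"wz": 0.225,"sx": -0.471,"sy": -0.103,"sz": 0.153,"finger_gap": 0.05},{"wx": 0.613,"wy": -0.072,"wz": 0.225,"sx": -0.471,"sy": -0.103,"sz": 0.153,"finger_gap": 0.05},{"wx": 0.613,"wy": -0.072,"wz": 0.225,"sx": -0.471,"sy": -0.103,"sz": 0.153,"finger_gap": 0.05},{"wx": 0.613,"wy": -0.072,"wz": 0.225,"sx": -0.471,"sy": -0.103,"sz": 0.153,"finger_gap": 0.05},{"wx": 0.613,"wy": -0.072,"wz": 0.225,"sx": -0.471,"sy": -0.103,"sz": 0.153,"finger_gap": 0.05},{"wx": 0.613,"wy": -0.072,"wz": 0.225,"sx": -0.471,"sy": -0.103,"sz": 0.153,"finger_gap": 0.05},{"wx": 0.613,"wy": -0.072,"wz": 0.225,"sx": -0.471,"sy": -0.103,"sz": 0.153,"finger_gap": 0.05},{"wx": 0.613,"wy": -0.072,"wz": 0.225,"sx": -0.471,"sy": -0.103,"sz": 0.153,"finger_gap": 0.05}]';  python3 jog.py '[{"finger_gap": 0.05},{"finger_gap": 0.05}]'
python3 - <<'E'
from h import *
rel([*CYL[1],.032],DN)
S=bot.camera("side")[:,:,::-1]; cv2.imwrite("pics/side8.png",S)
print(np.abs(S[125:150,228:250].astype(int)-cv2.imread("pics/side3.png")[125:150,228:250]).max())
g=S[260:335,275:327].min(2); k,l,s,c=cv2.connectedComponentsWithStats((g>145).astype(np.uint8)); print([(s[i,4],c[i]+[275,260]) for i in range(1,k) if s[i,4]>15])
E
```

```text
clock: 17.75
eef_pos: [0.5003, -0.2605, 0.1174]
tool_rot: [0.708, 0.706, -0.001, -0.002]
ft_force: [0.7, 0.5, 0.2]
grip_width: 0.0498
grasp_force: 0.0
clock: 18.0
eef_pos: [0.5019, -0.2595, 0.1206]
tool_rot: [0.707, 0.708, -0.001, 0.0]
ft_force: [-1.0, -0.3, 1.0]
grip_width: 0.05
grasp_force: 0.0
rot [-0.0004  0.0016  0.0014] shift [-0.0003  0.0006  0.0886] | 0.002 0.089
110
[(np.int32(22), array([285.13636364, 263.81818182])), (np.int32(62), array([321.85483871, 277.03225806])), (np.int32(34), array([305.32352941, 286.41176471])), (np.int32(45), array([322.6       , 299.24444444])), (np.int32(35), array([314.57142857, 309.94285714]))]
```

```bash
python3 jog.py '[{"sy": 0.0006,"sz": 0.05,"finger_gap": 0.05},{"sy": 0.0006,"sz": 0.08,"finger_gap": 0.05},{"sy": 0.0006,"sz": 0.0886,"finger_gap": 0.05},{"sy": 0.0006,"sz": 0.0886,"finger_gap": 0.05},{"sy": 0.0006,"sz": 0.0886,"finger_gap": 0.05}]'; python3 jog.py '[{"finger_gap": 0.01},{"finger_gap": 0.01},{"finger_gap": 0.01},{"finger_gap": 0.01},{"finger_gap": 0.01},{"finger_gap": 0.01}]'; python3 jog.py '[{"sz": -0.06,"finger_gap": 0.01},{"sz": -0.12,"finger_gap": 0.01},{"sz": -0.18,"finger_gap": 0.01},{"sz": -0.2,"finger_gap": 0.01}]';  python3 - <<'E'
from h import *
rel(RIM+.075*A,FR)
E
```

```text
clock: 18.68
eef_pos: [0.5034, -0.2613, 0.0329]
tool_rot: [0.707, 0.707, -0.0, 0.001]
ft_force: [0.3, 0.6, 0.1]
grip_width: 0.0499
grasp_force: 0.0
clock: 19.42
eef_pos: [0.5027, -0.2612, 0.0323]
tool_rot: [0.707, 0.707, -0.001, 0.001]
ft_force: [-1.5, 0.6, 6.4]
grip_width: 0.0156
grasp_force: 58.5
clock: 19.92
eef_pos: [0.504, -0.2615, 0.236]
tool_rot: [0.707, 0.707, 0.0, 0.004]
ft_force: [0.9, -0.1, -0.7]
grip_width: 0.0153
grasp_force: 58.6
rot [-0.6037  0.0756 -0.2217] shift [ 0.4624 -0.0955 -0.0422] | 0.648 0.474
```

```bash
python3 jog.py '[{"wx": -0.604,"wy": 0.0756,"wz": -0.222,"sx": 0.462,"sy": -0.0955,"sz": -0.042,"finger_gap": 0.01},{"wx": -0.604,"wy": 0.0756,"wz": -0.222,"sx": 0.462,"sy": -0.0955,"sz": -0.042,"finger_gap": 0.01},{"wx": -0.604,"wy": 0.0756,"wz": -0.222,"sx": 0.462,"sy": -0.0955,"sz": -0.042,"finger_gap": 0.01},{"wx": -0.604,"wy": 0.0756,"wz": -0.222,"sx": 0.462,"sy": -0.0955,"sz": -0.042,"finger_gap": 0.01},{"wx": -0.604,"wy": 0.0756,"wz": -0.222,"sx": 0.462,"sy": -0.0955,"sz": -0.042,"finger_gap": 0.01},{"wx": -0.604,"wy": 0.0756,"wz": -0.222,"sx": 0.462,"sy": -0.0955,"sz": -0.042,"finger_gap": 0.01},{"wx": -0.604,"wy": 0.0756,"wz": -0.222,"sx": 0.462,"sy": -0.0955,"sz": -0.042,"finger_gap": 0.01},{"wx": -0.604,"wy": 0.0756,"wz": -0.222,"sx": 0.462,"sy": -0.0955,"sz": -0.042,"finger_gap": 0.01},{"wx": -0.604,"wy": 0.0756,"wz": -0.222,"sx": 0.462,"sy": -0.0955,"sz": -0.042,"finger_gap": 0.01},{"wx": -0.604,"wy": 0.0756,"wz": -0.222,"sx": 0.462,"sy": -0.0955,"sz": -0.042,"finger_gap": 0.01}]'; python3 jog.py '[{"finger_gap": 0.01},{"finger_gap": 0.01}]'
python3 - <<'E'
from h import *
rel(RIM+.04*A,FR)
E
```

```text
clock: 21.18
eef_pos: [0.4067, 0.201, 0.2721]
tool_rot: [0.593, 0.748, 0.234, 0.183]
ft_force: [0.7, -1.4, -0.2]
grip_width: 0.0157
grasp_force: 58.7
clock: 21.42
eef_pos: [0.4075, 0.2001, 0.2725]
tool_rot: [0.595, 0.747, 0.235, 0.184]
ft_force: [-0.1, -0.9, -1.0]
grip_width: 0.0154
grasp_force: 58.7
rot [-0.0059 -0.0024 -0.0049] shift [0.0007 0.003  0.0333] | 0.008 0.033
```

```bash
python3 jog.py '[{"wx": -0.006,"wy": -0.002,"wz": -0.004,"sx": 0.0005,"sy": 0.003,"sz": 0.016,"finger_gap": 0.01},{"wx": -0.006,"wy": -0.002,"wz": -0.004,"sx": 0.0005,"sy": 0.003,"sz": 0.032,"finger_gap": 0.01},{"wx": -0.006,"wy": -0.002,"wz": -0.004,"sx": 0.0005,"sy": 0.003,"sz": 0.032,"finger_gap": 0.01},{"wx": -0.006,"wy": -0.002,"wz": -0.004,"sx": 0.0005,"sy": 0.003,"sz": 0.032,"finger_gap": 0.01}]'
python3 - <<'E'
from h import *
rel(RIM+.025*A,FR);rel(RIM+.008*A,FR)
E
```

```text
clock: 21.92
eef_pos: [0.4273, 0.2063, 0.2485]
tool_rot: [0.592, 0.747, 0.236, 0.187]
ft_force: [0.2, -0.1, 0.0]
grip_width: 0.015
grasp_force: 58.7
rot [ 0.0006 -0.0015  0.0004] shift [-0.0008 -0.0004  0.0168] | 0.002 0.017
rot [ 0.0006 -0.0015  0.0004] shift [-0.0008 -0.0004  0.0338] | 0.002 0.034
```

```bash
python3 jog.py '[{"sx": -0.0006,"sy": -0.0004,"sz": 0.006,"finger_gap": 0.01},{"sx": -0.0006,"sy": -0.0004,"sz": 0.012,"finger_gap": 0.01},{"sx": -0.0006,"sy": -0.0004,"sz": 0.017,"finger_gap": 0.01},{"sx": -0.0006,"sy": -0.0004,"sz": 0.017,"finger_gap": 0.01}]';  python3 jog.py '[{"sz": 0.006,"finger_gap": 0.01},{"sz": 0.012,"finger_gap": 0.01},{"sz": 0.016,"finger_gap": 0.01},{"sz": 0.016,"finger_gap": 0.01}]'
python3 - <<'E'
from h import *
rel(RIM+.008*A,FR)
E
```

```text
clock: 22.42
eef_pos: [0.4363, 0.2083, 0.2333]
tool_rot: [0.592, 0.748, 0.236, 0.186]
ft_force: [-0.9, 0.7, -0.7]
grip_width: 0.0152
grasp_force: 58.7
clock: 22.92
eef_pos: [0.4453, 0.2104, 0.2203]
tool_rot: [0.592, 0.748, 0.236, 0.186]
ft_force: [-0.4, 0.3, -0.5]
grip_width: 0.0156
grasp_force: 58.7
rot [-0.0005 -0.0018  0.0015] shift [-0.0007  0.0006  0.0001] | 0.002 0.001
```

```bash
python3 jog.py '[{"finger_gap": 0.05},{"finger_gap": 0.05},{"finger_gap": 0.05},{"finger_gap": 0.05},{"sz": -0.04,"finger_gap": 0.05},{"sz": -0.1,"finger_gap": 0.05},{"sz": -0.1,"finger_gap": 0.05}]'
python3 - <<'E'
from h import *
S=bot.camera("side")[:,:,::-1]; cv2.imwrite("pics/side9.png",S); cv2.imwrite("pics/top9.png",bot.camera("top")[:,:,::-1])
d=np.abs(S.astype(int)-cv2.imread("pics/side7.png")).max(2); print("mouth diff",d[131:150,230:250].max()); ys,xs=np.where(d>40); print(len(xs), xs.min(),xs.max(),ys.min(),ys.max())
rel([*CYL[2],.12],DN)
E
```

```text
clock: 23.8
eef_pos: [0.3902, 0.1984, 0.3083]
tool_rot: [0.591, 0.747, 0.241, 0.188]
ft_force: [-0.0, 1.1, 0.3]
grip_width: 0.0497
grasp_force: 0.0
mouth diff 2
641 0 309 0 297
rot [ 0.6107 -0.0733  0.225 ] shift [-0.5408 -0.1176  0.1404] | 0.655 0.571
```

```bash
python3 jog.py '[{"wx": 0.611,"wy": -0.073,"wz": 0.225,"sx": -0.541,"sy": -0.118,"sz": 0.14,"finger_gap": 0.05},{"wx": 0.611,"wy": -0.073,"wz": 0.225,"sx": -0.541,"sy": -0.118,"sz": 0.14,"finger_gap": 0.05},{"wx": 0.611,"wy": -0.073,"wz": 0.225,"sx": -0.541,"sy": -0.118,"sz": 0.14,"finger_gap": 0.05},{"wx": 0.611,"wy": -0.073,"wz": 0.225,"sx": -0.541,"sy": -0.118,"sz": 0.14,"finger_gap": 0.05},{"wx": 0.611,"wy": -0.073,"wz": 0.225,"sx": -0.541,"sy": -0.118,"sz": 0.14,"finger_gap": 0.05},{"wx": 0.611,"wy": -0.073,"wz": 0.225,"sx": -0.541,"sy": -0.118,"sz": 0.14,"finger_gap": 0.05},{"wx": 0.611,"wy": -0.073,"wz": 0.225,"sx": -0.541,"sy": -0.118,"sz": 0.14,"finger_gap": 0.05},{"wx": 0.611,"wy": -0.073,"wz": 0.225,"sx": -0.541,"sy": -0.118,"sz": 0.14,"finger_gap": 0.05},{"wx": 0.611,"wy": -0.073,"wz": 0.225,"sx": -0.541,"sy": -0.118,"sz": 0.14,"finger_gap": 0.05},{"wx": 0.611,"wy": -0.073,"wz": 0.225,"sx": -0.541,"sy": -0.118,"sz": 0.14,"finger_gap": 0.05}]';  python3 jog.py '[{"finger_gap": 0.05},{"finger_gap": 0.05},{"finger_gap": 0.05}]'
python3 - <<'E'
from h import *
rel([*CYL[2],.032],DN)
E
```

```text
clock: 25.15
eef_pos: [0.4963, -0.3356, 0.1143]
tool_rot: [0.709, 0.705, -0.002, -0.004]
ft_force: [-1.3, 0.1, -0.2]
grip_width: 0.0499
grasp_force: 0.0
clock: 25.52
eef_pos: [0.4987, -0.3315, 0.1207]
tool_rot: [0.707, 0.708, -0.001, 0.0]
ft_force: [0.4, 0.9, 0.4]
grip_width: 0.0498
grasp_force: 0.0
rot [-0.0011  0.0015  0.0014] shift [-0.0002  0.0009  0.0887] | 0.002 0.089
```

```bash
python3 jog.py '[{"sy": 0.0008,"sz": 0.05,"finger_gap": 0.05},{"sy": 0.0008,"sz": 0.08,"finger_gap": 0.05},{"sy": 0.0008,"sz": 0.0886,"finger_gap": 0.05},{"sy": 0.0008,"sz": 0.0886,"finger_gap": 0.05},{"sy": 0.0008,"sz": 0.0886,"finger_gap": 0.05}]'; python3 jog.py '[{"finger_gap": 0.01},{"finger_gap": 0.01},{"finger_gap": 0.01},{"finger_gap": 0.01},{"finger_gap": 0.01},{"finger_gap": 0.01}]'; python3 jog.py '[{"sz": -0.06,"finger_gap": 0.01},{"sz": -0.12,"finger_gap": 0.01},{"sz": -0.18,"finger_gap": 0.01},{"sz": -0.2,"finger_gap": 0.01}]';  python3 - <<'E'
from h import *
rel(RIM+.075*A,FR)
E
```

```text
clock: 26.15
eef_pos: [0.5003, -0.3335, 0.0332]
tool_rot: [0.707, 0.707, -0.001, 0.001]
ft_force: [0.7, -0.4, 0.2]
grip_width: 0.0501
grasp_force: 0.0
clock: 26.9
eef_pos: [0.4995, -0.3334, 0.0324]
tool_rot: [0.707, 0.707, -0.001, 0.001]
ft_force: [-0.4, -0.2, 5.3]
grip_width: 0.0153
grasp_force: 58.6
clock: 27.4
eef_pos: [0.501, -0.3337, 0.2363]
tool_rot: [0.707, 0.707, -0.0, 0.004]
ft_force: [0.1, -0.8, -1.7]
grip_width: 0.0156
grasp_force: 58.6
rot [-0.6046  0.0762 -0.2214] shift [ 0.5346 -0.0925 -0.0426] | 0.648 0.544
```

```bash
python3 jog.py '[{"wx": -0.605,"wy": 0.076,"wz": -0.222,"sx": 0.535,"sy": -0.0925,"sz": -0.0426,"finger_gap": 0.01},{"wx": -0.605,"wy": 0.076,"wz": -0.222,"sx": 0.535,"sy": -0.0925,"sz": -0.0426,"finger_gap": 0.01},{"wx": -0.605,"wy": 0.076,"wz": -0.222,"sx": 0.535,"sy": -0.0925,"sz": -0.0426,"finger_gap": 0.01},{"wx": -0.605,"wy": 0.076,"wz": -0.222,"sx": 0.535,"sy": -0.0925,"sz": -0.0426,"finger_gap": 0.01},{"wx": -0.605,"wy": 0.076,"wz": -0.222,"sx": 0.535,"sy": -0.0925,"sz": -0.0426,"finger_gap": 0.01},{"wx": -0.605,"wy": 0.076,"wz": -0.222,"sx": 0.535,"sy": -0.0925,"sz": -0.0426,"finger_gap": 0.01},{"wx": -0.605,"wy": 0.076,"wz": -0.222,"sx": 0.535,"sy": -0.0925,"sz": -0.0426,"finger_gap": 0.01},{"wx": -0.605,"wy": 0.076,"wz": -0.222,"sx": 0.535,"sy": -0.0925,"sz": -0.0426,"finger_gap": 0.01},{"wx": -0.605,"wy": 0.076,"wz": -0.222,"sx": 0.535,"sy": -0.0925,"sz": -0.0426,"finger_gap": 0.01},{"wx": -0.605,"wy": 0.076,"wz": -0.222,"sx": 0.535,"sy": -0.0925,"sz": -0.0426,"finger_gap": 0.01}]'; python3 jog.py '[{"finger_gap": 0.01},{"finger_gap": 0.01},{"finger_gap": 0.01}]'
python3 - <<'E'
from h import *
rel(RIM+.04*A,FR)
E
```

```text
clock: 28.65
eef_pos: [0.4058, 0.2065, 0.2737]
tool_rot: [0.59, 0.75, 0.236, 0.182]
ft_force: [0.4, 0.1, -0.4]
grip_width: 0.0155
grasp_force: 58.8
clock: 29.02
eef_pos: [0.4076, 0.2008, 0.2732]
tool_rot: [0.595, 0.747, 0.235, 0.184]
ft_force: [0.1, -1.0, -1.3]
grip_width: 0.0154
grasp_force: 58.8
rot [-0.0055 -0.0026 -0.0054] shift [0.     0.0023 0.0338] | 0.008 0.034
```

```bash
python3 jog.py '[{"wx": -0.006,"wy": -0.002,"wz": -0.004,"sy": 0.0023,"sz": 0.016,"finger_gap": 0.01},{"wx": -0.006,"wy": -0.002,"wz": -0.004,"sy": 0.0023,"sz": 0.032,"finger_gap": 0.01},{"wx": -0.006,"wy": -0.002,"wz": -0.004,"sy": 0.0023,"sz": 0.032,"finger_gap": 0.01},{"wx": -0.006,"wy": -0.002,"wz": -0.004,"sy": 0.0023,"sz": 0.032,"finger_gap": 0.01}]'
python3 - <<'E'
from h import *
rel(RIM+.025*A,FR);rel(RIM+.008*A,FR)
E
```

```text
clock: 29.52
eef_pos: [0.427, 0.2065, 0.2488]
tool_rot: [0.592, 0.747, 0.237, 0.187]
ft_force: [-0.3, 0.5, -0.2]
grip_width: 0.0154
grasp_force: 58.8
rot [ 0.0011 -0.0019  0.0001] shift [-0.0011 -0.0004  0.0172] | 0.002 0.017
rot [ 0.0011 -0.0019  0.0001] shift [-0.0011 -0.0004  0.0342] | 0.002 0.034
```

```bash
python3 jog.py '[{"sx": -0.001,"sy": -0.0004,"sz": 0.006,"finger_gap": 0.01},{"sx": -0.001,"sy": -0.0004,"sz": 0.012,"finger_gap": 0.01},{"sx": -0.001,"sy": -0.0004,"sz": 0.017,"finger_gap": 0.01},{"sx": -0.001,"sy": -0.0004,"sz": 0.017,"finger_gap": 0.01}]';  python3 jog.py '[{"sz": 0.006,"finger_gap": 0.01},{"sz": 0.012,"finger_gap": 0.01},{"sz": 0.016,"finger_gap": 0.01},{"sz": 0.016,"finger_gap": 0.01}]'
python3 - <<'E'
from h import *
rel(RIM+.008*A,FR)
E
```

```text
clock: 30.02
eef_pos: [0.436, 0.2083, 0.2337]
tool_rot: [0.592, 0.748, 0.236, 0.186]
ft_force: [0.3, 0.7, -0.4]
grip_width: 0.0155
grasp_force: 58.8
clock: 30.52
eef_pos: [0.445, 0.2104, 0.2206]
tool_rot: [0.592, 0.748, 0.236, 0.186]
ft_force: [0.6, -0.0, -0.1]
grip_width: 0.0152
grasp_force: 58.8
rot [-0.0001 -0.0023  0.0015] shift [-0.0007  0.0007  0.0005] | 0.003 0.001
```

```bash
python3 jog.py '[{"finger_gap": 0.05},{"finger_gap": 0.05},{"finger_gap": 0.05},{"finger_gap": 0.05},{"sz": -0.04,"finger_gap": 0.05},{"sz": -0.1,"finger_gap": 0.05},{"sz": -0.15,"finger_gap": 0.05},{"sz": -0.16,"finger_gap": 0.05},{"sz": -0.16,"finger_gap": 0.05},{"sz": -0.16,"finger_gap": 0.05}]'
python3 - <<'E'
from h import *
S=bot.camera("side")[:,:,::-1]; cv2.imwrite("pics/side10.png",S);T=bot.camera("top")[:,:,::-1]; cv2.imwrite("pics/top10.png",T)
d=np.abs(S.astype(int)-cv2.imread("pics/side7.png")).max(2); print("mouth diff",d[131:150,230:250].max())
r=lambda a:cv2.resize(a,None,fx=2.4,fy=2.4,interpolation=cv2.INTER_CUBIC)
cv2.imwrite("pics/z8.png",np.hstack([r(T[130:330,150:315]),r(S[130:330,190:355])]))
E
```

```text
clock: 31.78
eef_pos: [0.3555, 0.1889, 0.3501]
tool_rot: [0.592, 0.748, 0.235, 0.186]
ft_force: [-1.0, 0.3, -0.4]
grip_width: 0.0501
grasp_force: 0.0
mouth diff 3
```

View pics/z8.png

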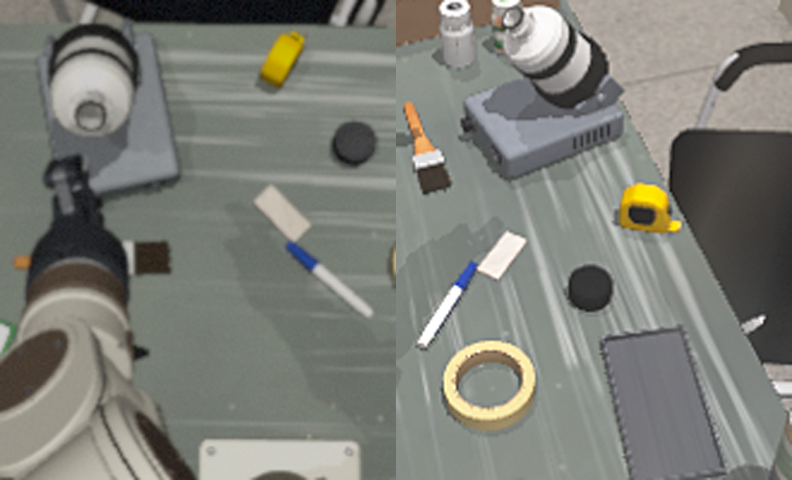

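The tray is empty, no cylinder is visible outside the jar, and the mouth is open at about (187,178) in the top view. The cap lies flat on the table, the bystanders in view stand where they were, and the gripper is clear, so I'll hand in.

```bash
python3 -c "from workcell import bot; print(bot.job_done())"
```

```text
the job is handed in; nothing more can be done
None
```

I unscrewed the cap and laid it flat on the table, put all three cylinders into the open jar (judged from an empty tray and a clear mouth, as the cameras can't see inside), and handed the job in at about 32 s on the robot's clock.

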